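# Offer the orange on the serving board

### The job

A loose orange lies near one edge of the flat serving board, which has no rim but a raised handle at each end. Pick up the board without letting the orange roll off, carry it over the round placemat and offer it there, centred over the mat about 10 cm above the table: bring the orange to the middle of the board and keep it quietly there, the board practically level, for at least six seconds, and finish while still holding it out so. Never touch the orange itself, and leave the router and the salt cellar where they are.

Things in the scene. Friction and masses are not known exactly. Their poses are not given: they have to be found in the camera images.
- board: flat wooden serving board without a rim, 280 (its x) x 240 (y) x 12 mm, about 0.42 kg, loose on the table; origin at the centre of its underside, z up. At each x end a raised handle: dark wooden bar 12 mm thick (x), 120 long (y), 26 high, top 62 mm and lower edge 36 mm above the underside, on two thin posts 100 mm apart
- board_mid (a point): point 38 mm above the middle of the board's top face (board x 0, y 0, z 50 mm): where the orange's centre is when it lies in the middle; axes as the board
- near_grip (a point): centre of the grip bar at the board's -x end (board x -127, y 0, z 49 mm), the end towards the robot at the start
- far_grip (a point): centre of the grip bar at the board's +x end (board x +127, y 0, z 49 mm)
- orange: the loose orange, a solid ball 76 mm in diameter, about 0.2 kg (it varies), at rest near the board's +y edge. On the board it starts to roll at a tilt of about 0.013 rad, and each further 0.01 rad speeds it up by about 0.07 m/s every second; this origin is a point on its skin and turns with it
- orange_center (a point): centre of the orange, 38 mm from its skin
- placemat: round woven cork-coloured placemat, 300 mm in diameter, 4 mm thick, fixed to the table; origin at the centre of its underside
- router: black ribbed router, 180 (its x) x 110 x 48 mm, loose on the table; origin at the centre of its underside
- salt: white lidded salt cellar, 54 mm wide, 53 mm high, loose on the table; origin at the centre of its underside
There are look-alikes about, which are no part of the job. Leave any blue look-alike of the orange alone.

How it is judged:
By the outcome, as a careful person would: the job done as asked, in the order asked, and still so for the second after the job is handed in, while the arm keeps its last pose, push and grip.
It also fails if it takes over 72 s, if anything falls off the work surface, if the arm or the gripper's body presses on something with over 40 N, if the wrist force passes 120 N, or if a joint passes its speed limit or range.

### The arm

A 7-joint arm with a two-finger parallel gripper is mounted at the origin on the work surface. World frame = base frame: x ahead of the robot, y to its left, z up, the work surface at z = 0. Lengths are in m, angles in rad, forces in N, time in s.
With the tool pointing down it reaches from about 0.4 to 0.9 m from the base axis. Payload 5.6 kg.
Tool frame: the origin (TCP) lies at the very end of the fingers, on their centre line; the grasp point (between the pads) lies 19 mm behind it; z points along the fingers, y is the direction in which the jaws open and shut (so a half turn about z gives the same grasp; the last joint's range is limited). The gripper opens to 92 mm and grips with 3 to 60 N. Pads are 20 mm wide; open, the fingers measure 128 mm over their backs; the gripper's body (75 mm by 189 mm) begins 69 mm behind the grasp point.
Start: joints at [1.188, 0.468, -0.012, 1.603, 0.006, 1.071, -0.056], TCP at [0.217, -0.613, 0.215] pointing down, gripper open.
Joint ranges: [-2.53, 2.53], [-0.31, 2.02], [-1.57, 1.55], [0.28, 2.44], [-1.29, 4.43], [0.15, 1.84], [-2.92, 2.92]. Speed limits (rad/s): [2.57, 2.57, 3.14, 3.14, 3.14, 3.14, 3.14].

### API

Orientations are given as a unit quaternion [x, y, z, w].
In Python, from rig import bot gives the robot as it stands. The module is installed in compiled form; this text tells all that it offers.
- The arm moves only by the tool carry_out, never from a script. Its arguments are lists of equal length, an entry for each row: "angular": the turn, a rotation vector about the world's x, y, z as a fraction of full scale, a list of three; "offset": the shift along the world's x, y, z as a fraction of full scale, a list of three; "grip": the opening, from -1 (shut) to 1 (fully open). In form: {"angular": [[ax, ay, az], ...], "offset": [[tx, ty, tz], ...], "grip": [grip, ...]}. A call has 1 to 12 rows; each row is the pose to reach, as a shift and turn from the pose commanded when the call began, turning the shorter way round; what a row does not reach only later rows make up. Full scale, the value 1, is 500 mm for a shift and pi rad for a turn. A row lasts 1/12 s, in which the tool goes at most 41.7 mm and 7.16 degrees, less where a joint would pass 70% of its speed; a pose out of reach is approached as far as the arm can. A call with a number of a shift or a turn outside -1 to 1 is refused whole. A call with a gripper value outside its range is refused whole. The fingers move at their own pace and stop on an object; "squeeze" is the grip in N (left out, the last holds). Time passes only in rows, so rows that repeat a pose let the fingers close. It gives the time, the measured TCP pose, the force and the opening at its end, in the units of the state.
- bot.observe(): the state, without advancing time (a new reading comes with each control period).
- bot.camera(name): name is "side" or "top" or "wrist"; returns a dict with "img" (400x640x3 uint8, red, green, blue), "vfov" (degrees; the focal length in pixels is half the picture's height over the tangent of half this angle, whatever the lens; pixels are square), "cx", "cy" (the principal point, pixels), "position" and "attitude" of the camera in the world. Camera axes: x right, y down, z forward; pixel columns grow to the right and rows downward; lengths in m; the calibration is good to about 2 mm. A picture is of the moment at which its call begins. There is no depth.
- bot.job_done(): hands the job in, once; it reports no verdict.
Trained networks look in a picture, given as the dict that the camera call returned (one of the last four; its "shot" number tells which), for a name from the list of things; names that differ only in an ending like _2 or _b are one class to them, and where a whole thing is asked for, a point or a joint stands for the part that bears it (a point fixed in the world has none). Each returns a list of dicts, best first, with "score" (0 to 1); they miss things now and then, are a little off and sometimes report something else, mostly with a low value. They report only what shows in the picture. A call takes as long as a camera call. They do not tell look-alikes from the thing itself.
- bot.search_frame(picture, name): "uv" ([column, row] in pixels, amid what is visible of it).
- bot.pinpoint(picture, name): "uv" ([column, row] in pixels: a listed point, or the origin of a listed thing).
The state is a dict: "time": time; "q": joint angles; "qvel": joint speeds; "effort": joint torques, N m; "position": TCP position; "tcp_rot": TCP orientation; "wrist_force": force on the tool from outside, world axes, zero at the start; "moment": the same for the moment, N m; "opening": finger opening in m.
Only numpy, scipy, OpenCV 4.12 (cv2) and the standard library are available. Lean on these libraries where they do the work, as an engineer would, in place of code of your own. Each camera call takes 0.05 s, during which the arm holds its last target. There are 200 camera calls.

## Working session

There is one attempt and no reset: what is moved stays moved. The work goes in short steps, Python scripts to look and compute and a tool call to move; the robot and the scene stay as the last step left them, time stands still between calls to the robot, and variables do not carry over. Pictures are saved under pics/ and viewed, about 8 in all and at most 12, crops included, and the job is handed in when it is done.

Besides the shell and the picture viewer there is one more tool, called after "Request:" as a command line: name --argument value ..., lists and objects as JSON in quotes. carry_out: Moves the arm, as the interface text tells. Shift numbers are shares of 500 mm and turn numbers shares of pi rad, none past 1 either way. Its arguments: {"type":"object","properties":{"angular":{"type":"array"},"offset":{"type":"array"},"grip":{"type":"array"},"squeeze":{"type":"number"}},"required":["angular","offset","grip"]}

```bash
mkdir -p pics
cat > h.py <<'E'
import numpy as np, cv2
from scipy.spatial.transform import Rotation as R
from rig import bot
def ray(c,uv):
    f=c["img"].shape[0]/2/np.tan(np.radians(c["vfov"])/2)
    d=np.array([(uv[0]-c["cx"])/f,(uv[1]-c["cy"])/f,1.])
    return np.array(c["position"]),R.from_quat(c["attitude"]).apply(d)
def atz(c,uv,z):
    p,d=ray(c,uv); return p+d*(z-p[2])/d[2]
def proj(c,P):
    f=c["img"].shape[0]/2/np.tan(np.radians(c["vfov"])/2)
    v=R.from_quat(c["attitude"]).inv().apply(np.array(P)-c["position"])
    return np.array([c["cx"]+f*v[...,0]/v[...,2],c["cy"]+f*v[...,1]/v[...,2]]).T
def save(c,n): cv2.imwrite(f"pics/{n}.png",c["img"][:,:,::-1])
E
python3 - <<'E'
from h import *
np.set_printoptions(precision=3,suppress=True)
s=bot.observe();print(s["time"],s["position"],s["tcp_rot"],s["opening"])
Z=dict(board=.006,near_grip=.049,far_grip=.049,orange_center=.05,placemat=0.004,router=.0,salt=0.0,board_mid=.05)
for cn in ("top","side"):
    c=bot.camera(cn);save(c,cn+"0");print(cn,c["position"],c["vfov"])
    for n,z in Z.items():
        for r in bot.pinpoint(c,n)[:3]: print(n,round(r["score"],2),np.round(r["uv"]),atz(c,r["uv"],z))
E
```

```text
0.0 [ 0.216 -0.612  0.214] [ 0.986  0.169 -0.    -0.001] 0.09211254164738153
top [0.365 0.1   1.061] 55.50354048553789
board 0.71 [256. 189.] [0.596 0.271 0.006]
near_grip 0.85 [254. 231.] [0.471 0.268 0.049]
far_grip 0.96 [256. 142.] [0.718 0.269 0.049]
orange_center 0.97 [211. 265.] [0.383 0.379 0.05 ]
orange_center 0.79 [178. 183.] [0.603 0.477 0.05 ]
orange_center 0.79 [177. 224.] [0.491 0.473 0.05 ]
placemat 0.84 [442. 186.] [ 0.598 -0.257  0.004]
placemat 0.6 [254. 145.] [0.727 0.281 0.004]
router 0.48 [257. 185.] [0.606 0.27  0.   ]
salt 0.72 [356. 248.] [ 0.427 -0.007  0.   ]
salt 0.21 [236. 194.] [0.581 0.331 0.   ]
board_mid 0.81 [259. 183.] [0.602 0.259 0.05 ]
side [0.232 0.992 0.644] 46.65273878727233
board 0.87 [290. 267.] [0.597 0.264 0.006]
near_grip 0.77 [341. 260.] [0.479 0.257 0.049]
far_grip 0.93 [234. 243.] [0.726 0.273 0.049]
orange_center 0.93 [285. 271.] [0.577 0.328 0.05 ]
orange_center 0.8 [293. 338.] [0.488 0.488 0.05 ]
orange_center 0.65 [370. 317.] [0.379 0.398 0.05 ]
placemat 0.96 [357. 170.] [ 0.594 -0.246  0.004]
router 0.82 [274. 199.] [ 0.766 -0.008  0.   ]
salt 0.77 [393. 219.] [ 0.428 -0.01   0.   ]
board_mid 0.86 [287. 249.] [0.602 0.258 0.05 ]
```

```bash
python3 -c "
import cv2,numpy as np
a=cv2.imread('pics/top0.png');b=cv2.imread('pics/side0.png')
v=np.vstack([cv2.resize(a[90:290,120:520],(800,400)),np.zeros((1,800,3),np.uint8)])
cv2.imwrite('pics/t1.png',v);cv2.imwrite('pics/s1.png',b)"
```

```text
(no output)
```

View pics/t1.png

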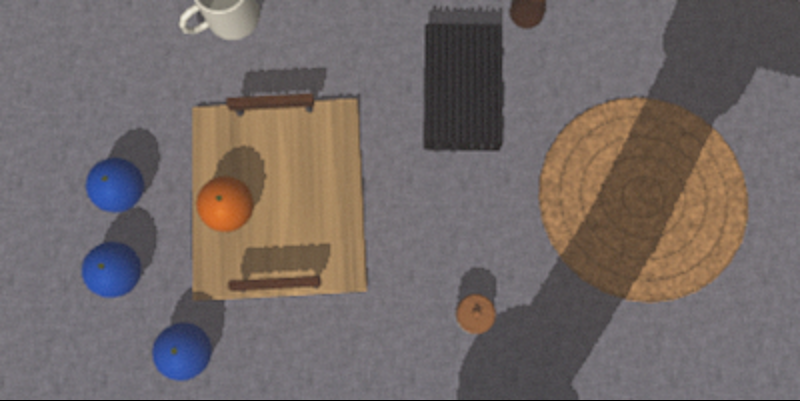

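View pics/side0.png

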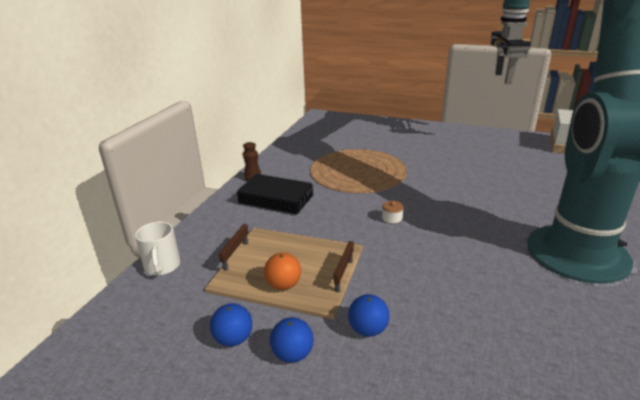

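The loose orange is the one orange-coloured ball on the board: crop (224,204), top px ~(232,192). The three blue balls at crop (114,185), (111,269) and (182,352) are look-alikes. The mat is at crop (643,199), the router at (463,86) and the salt at (476,313). I'm heading for the near handle.

Request:
carry_out --angular '[[0,0,0.2],[0,0,0.2],[0,0,0.2],[0,0,0.2],[0,0,0.2],[0,0,0.2],[0,0,0.2],[0,0,0.2],[0,0,0.2],[0,0,0.2],[0,0,0.2],[0,0,0.2]]' --offset '[[0.46,0.9,0],[0.46,0.9,0],[0.46,0.9,0],[0.46,0.9,0],[0.46,0.9,0],[0.46,0.9,0],[0.46,0.9,0],[0.46,0.9,0],[0.46,0.9,0],[0.46,0.9,0],[0.46,0.9,0],[0.46,0.9,0]]' --grip '[0,0,0,0,0,0,0,0,0,0,0,0]'

```text
time: 1.9
position: [0.4448, -0.1659, 0.2151]
tcp_rot: [0.885, 0.465, 0.0, 0.001]
wrist_force: [1.0, -0.8, 0.1]
opening: 0.0462
```

Run:
```python
from h import *
np.set_printoptions(precision=3,suppress=True)
s=bot.observe();print(s["time"],s["position"],R.from_quat(s["tcp_rot"]).as_matrix()[:,1],s["opening"])
c=bot.camera("top")
import cv2
hsv=cv2.cvtColor(c["img"],cv2.COLOR_RGB2HSV)
print(hsv[189,256],hsv[192,232])
m=cv2.inRange(hsv,(8,60,90),(25,190,255));m[:,:205]=0;m[:,315:]=0;m[:130]=0;m[250:]=0
m=cv2.morphologyEx(m,cv2.MORPH_CLOSE,np.ones((9,9)))
n=max(cv2.findContours(m,0,2)[0],key=cv2.contourArea)
P=np.array([atz(c,p,.012)[:2] for p in n[:,0].astype(float)],np.float32)
print(cv2.minAreaRect(P))
o=cv2.inRange(hsv,(3,200,120),(12,255,255));k=max(cv2.findContours(o,0,2)[0],key=cv2.contourArea)
e=cv2.fitEllipse(k);print(e,atz(c,e[0],.05))
r=bot.search_frame(c,"orange")
print([(round(q["score"],2),q["uv"],atz(c,q["uv"],.05)) for q in r[:4]])
for n in("placemat",): print([(q["score"],atz(c,q["uv"],.004)) for q in bot.search_frame(c,n)[:2]])
```

```text
1.9 [ 0.445 -0.166  0.215] [ 0.824 -0.567  0.001] 0.04622820715402556
[ 17 111 177] [ 12 193 217]
((0.6009961366653442, 0.26467445492744446), (0.2909981906414032, 0.23960383236408234), 2.5498037338256836)
((224.26869201660156, 197.80242919921875), (6.625707149505615, 9.633415222167969), 147.51687622070312) [0.562 0.35  0.05 ]
[(0.92, [170.4, 225.0], array([0.489, 0.491, 0.05 ])), (0.76, [207.9, 263.9], array([0.386, 0.386, 0.05 ])), (0.6, [232.3, 194.4], array([0.571, 0.329, 0.05 ])), (0.56, [174.3, 181.7], array([0.608, 0.488, 0.05 ]))]
[(0.7, array([ 0.62 , -0.227,  0.004])), (0.46, array([0.603, 0.255, 0.004]))]
```

Request:
carry_out --angular '[[0,0,0.206],[0,0,0.206],[0,0,0.206],[0,0,0.206],[0,0,0.206],[0,0,0.206],[0,0,0.206],[0,0,0.206],[0,0,0.206],[0,0,0.206],[0,0,0.206],[0,0,0.206]]' --offset '[[0.056,0.846,-0.06],[0.056,0.846,-0.06],[0.056,0.846,-0.06],[0.056,0.846,-0.06],[0.056,0.846,-0.06],[0.056,0.846,-0.06],[0.056,0.846,-0.06],[0.056,0.846,-0.06],[0.056,0.846,-0.06],[0.056,0.846,-0.06],[0.056,0.846,-0.06],[0.056,0.846,-0.06]]' --grip '[0,0,0,0,0,0,0,0,0,0,0,0]'

```text
time: 3.05
position: [0.4719, 0.2575, 0.1842]
tcp_rot: [0.69, 0.724, 0.0, -0.001]
wrist_force: [0.1, -0.7, 0.2]
opening: 0.0461
```

Run:
```python
from h import *
np.set_printoptions(precision=4,suppress=True)
s=bot.observe();print(s["time"],s["position"],s["q"],R.from_quat(s["tcp_rot"]).as_matrix(),s["wrist_force"],s["moment"])
c=bot.camera("wrist");save(c,"w1");print(c["position"])
for n,z in dict(near_grip=.049,far_grip=.049,orange_center=.05,board_mid=.05).items():
    for r in bot.pinpoint(c,n)[:2]: print(n,round(r["score"],2),np.round(r["uv"]),atz(c,r["uv"],z))
c=bot.camera("top")
hsv=cv2.cvtColor(c["img"],cv2.COLOR_RGB2HSV)
m=cv2.inRange(hsv,(8,60,60),(25,190,255));m[:,:380]=0;m[:130]=0;m[250:]=0
m=cv2.morphologyEx(m,cv2.MORPH_OPEN,np.ones((3,3)))
k=max(cv2.findContours(m,0,2)[0],key=cv2.contourArea)
P=np.array([atz(c,p,.004)[:2] for p in k[:,0].astype(float)],np.float32)
print(cv2.minEnclosingCircle(P),cv2.fitEllipse(P))
```

```text
3.05 [0.4719 0.2575 0.1842] [-0.0127  0.4086 -0.6797  1.8736  0.3069  0.9658 -0.7811] [[-0.0481  0.9988 -0.0008]
 [ 0.9988  0.0481  0.0011]
 [ 0.0011 -0.0008 -1.    ]] [ 0.1033 -0.7232  0.2421] [-0.0406 -0.1028 -0.0218]
[0.4692 0.3235 0.3535]
near_grip 0.69 [315. 186.] [0.4682 0.2614 0.049 ]
far_grip 0.56 [548. 188.] [0.7279 0.2725 0.049 ]
orange_center 0.9 [240.  69.] [0.3874 0.3783 0.05  ]
orange_center 0.89 [426. 124.] [0.5823 0.3341 0.05  ]
board_mid 0.9 [431. 184.] [0.5968 0.2702 0.05  ]
board_mid 0.63 [426. 126.] [0.5823 0.332  0.05  ]
((0.5925970673561096, -0.2546345293521881), 0.15027561783790588) ((0.5925813317298889, -0.2547629475593567), (0.29536595940589905, 0.29688751697540283), 72.91624450683594)
```

View pics/w1.png

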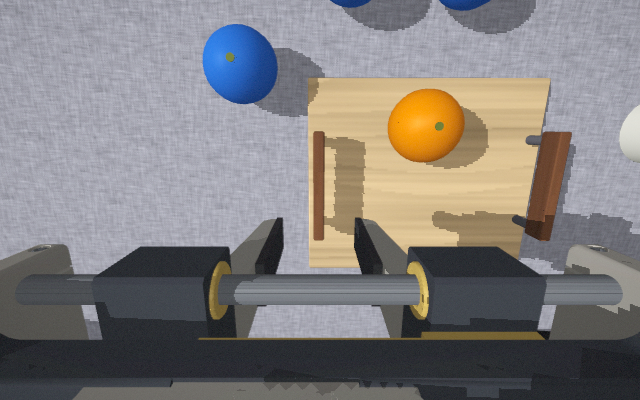

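The wrist picture shows the near bar at (319,131)–(319,240), square to the jaws. The orange is at (426,125), and the blue ball at (240,65) is clear of the gripper. Descending now.

Request:
carry_out --angular '[[0,0,0],[0,0,0],[0,0,0],[0,0,0],[0,0,0],[0,0,0],[0,0,0],[0,0,0],[0,0,0]]' --offset '[[0.001,0.014,-0.06],[0.001,0.014,-0.12],[0.001,0.014,-0.18],[0.001,0.014,-0.24],[0.001,0.014,-0.28],[0.001,0.014,-0.3],[0.001,0.014,-0.308],[0.001,0.014,-0.308],[0.001,0.014,-0.308]]' --grip '[0,0,0,0,0,0,0,0,0]'

```text
time: 4.1
position: [0.4736, 0.2625, 0.0317]
tcp_rot: [0.691, 0.722, 0.001, 0.0]
wrist_force: [-0.2, -0.7, 0.5]
opening: 0.0459
```

Run:
```python
from h import *
np.set_printoptions(precision=4,suppress=True)
s=bot.observe();print(s["time"],s["position"],R.from_quat(s["tcp_rot"]).as_matrix()[:,1:],s["wrist_force"],s["moment"],s["opening"])
c=bot.camera("wrist");save(c,"w2")
```

```text
4.1 [0.4736 0.2625 0.0317] [[ 0.999   0.0017]
 [ 0.0438  0.0008]
 [ 0.0017 -1.    ]] [-0.2297 -0.7081  0.5039] [ 0.028  -0.1077 -0.0035] 0.0459299069469147
```

View pics/w2.png

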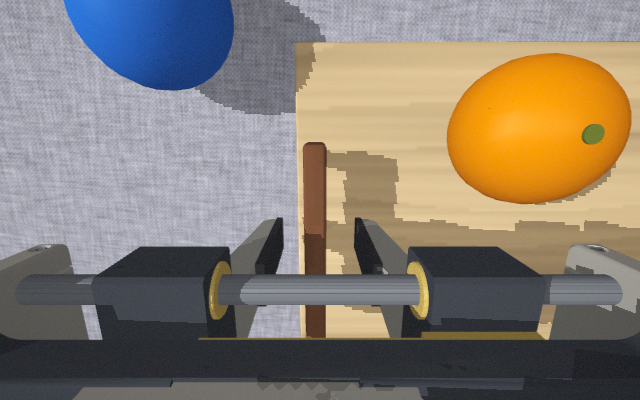

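Bar centre is at column 315 against finger middle ~319, so about 2 mm off. I'll shift, then close gently and ramp the squeeze.

Request:
carry_out --angular '[[0,0,0],[0,0,0],[0,0,0],[0,0,0],[0,0,0],[0,0,0],[0,0,0],[0,0,0],[0,0,0],[0,0,0],[0,0,0],[0,0,0]]' --offset '[[-0.004,0,-0.002],[-0.004,0,-0.002],[-0.004,0,-0.002],[-0.004,0,-0.002],[-0.004,0,-0.002],[-0.004,0,-0.002],[-0.004,0,-0.002],[-0.004,0,-0.002],[-0.004,0,-0.002],[-0.004,0,-0.002],[-0.004,0,-0.002],[-0.004,0,-0.002]]' --grip '[0,-0.2,-0.35,-0.5,-0.55,-0.6,-0.64,-0.67,-0.7,-0.72,-0.74,-0.76]' --squeeze 10

```text
time: 5.15
position: [0.4714, 0.2624, 0.0296]
tcp_rot: [0.691, 0.723, 0.001, 0.0]
wrist_force: [3.0, 1.0, -2.9]
opening: 0.0121
```

Request:
carry_out --angular '[[0,0,0],[0,0,0],[0,0,0],[0,0,0],[0,0,0],[0,0,0]]' --offset '[[0,0,0],[0,0,0],[0,0,0],[0,0,0],[0,0,0],[0,0,0]]' --grip '[-0.8,-0.85,-0.9,-1,-1,-1]' --squeeze 20

```text
time: 5.65
position: [0.4707, 0.2624, 0.0296]
tcp_rot: [0.691, 0.723, 0.0, 0.0]
wrist_force: [3.9, -0.4, -2.3]
opening: 0.0119
```

Request:
carry_out --angular '[[0,0,0],[0,0,0],[0,0,0],[0,0,0]]' --offset '[[0,0,0],[0,0,0],[0,0,0],[0,0,0]]' --grip '[-1,-1,-1,-1]' --squeeze 60

```text
time: 5.98
position: [0.4707, 0.2624, 0.0296]
tcp_rot: [0.691, 0.723, 0.0, 0.0]
wrist_force: [2.8, 0.4, -1.8]
opening: 0.0118
```

```bash
cat > st.py <<'E'
from h import *
np.set_printoptions(precision=4,suppress=True)
def fit(c):
    hsv=cv2.cvtColor(c["img"],cv2.COLOR_RGB2HSV)
    o=cv2.inRange(hsv,(2,185,90),(16,255,255))
    k=max(cv2.findContours(cv2.morphologyEx(o,cv2.MORPH_CLOSE,np.ones((5,5))),0,2)[0],key=cv2.contourArea)
    (u,v),r=cv2.minEnclosingCircle(k); return (u,v),r
def state():
    s=bot.observe();M=R.from_quat(s["tcp_rot"]).as_matrix()
    tilt=M[:,2]+[0,0,1]
    print("t",round(s["time"],2),"p",s["position"],"z",tilt[:2],"yaw",np.degrees(np.arctan2(M[1,1],M[0,1])).round(2),"F",s["wrist_force"],"M",s["moment"],"op",round(s["opening"],4))
    return s
E
python3 - <<'E'
from st import *
state()
for n in("top","side"):
    c=bot.camera(n);uv,r=fit(c);print(n,uv,r,atz(c,uv,.05))
    print([(round(q["score"],2),q["uv"],atz(c,q["uv"],.05)) for q in bot.pinpoint(c,"orange_center")[:4]])
E
```

```text
t 5.98 p [0.4707 0.2624 0.0296] z [0.0002 0.    ] yaw 2.55 F [ 2.8468  0.3867 -1.7845] M [ 0.0712 -0.7138  0.0654] op 0.0118
top (231.5, 183.0) 4.500100135803223 [0.6024 0.3324 0.05  ]
[(0.91, [172.6, 222.6], array([0.4955, 0.4854, 0.05  ])), (0.9, [178.3, 181.9], array([0.6069, 0.4773, 0.05  ])), (0.74, [210.6, 263.2], array([0.3878, 0.3793, 0.05  ])), (0.67, [229.0, 195.5], array([0.5678, 0.3379, 0.05  ]))]
side (282.8888854980469, 270.9444580078125) 18.043699264526367 [0.5796 0.3303 0.05  ]
[(0.96, [232.5, 324.5], array([0.6018, 0.4948, 0.05  ])), (0.73, [366.9, 314.9], array([0.3848, 0.3956, 0.05  ])), (0.72, [282.8, 271.4], array([0.5791, 0.3317, 0.05  ]))]
```

Request:
carry_out --angular '[[0,0,0],[0,0,0],[0,0,0],[0,0,0],[0,0,0],[0,0,0]]' --offset '[[0,0,0.002],[0,0,0.006],[0,0,0.012],[0,0,0.016],[0,0,0.019],[0,0,0.02]]' --grip '[-1,-1,-1,-1,-1,-1]'

```text
time: 6.68
position: [0.4698, 0.2619, 0.0394]
tcp_rot: [0.691, 0.723, -0.001, -0.0]
wrist_force: [-0.2, -0.6, -6.8]
opening: 0.0113
```

```bash
cat >> st.py <<'E'
def look(zo,names=("side",)):
    for n in names:
        c=bot.camera(n);uv,r=fit(c);out=[n,np.round(uv,1),round(r,1),atz(c,uv,zo)]
        print(*out)
    return c
E
python3 - <<'E'
from st import *
state();c=look(.06);c2=bot.camera("side");save(c2,"s2");state();look(.06)
for n in("near_grip","far_grip","board"):
    for q in bot.pinpoint(c2,n)[:1]:print(n,q)
E
```

```text
t 6.68 p [0.4698 0.2619 0.0394] z [-0.0015 -0.001 ] yaw 2.54 F [-0.1504 -0.5788 -6.7566] M [-0.2048  0.7303 -0.0383] op 0.0113
side [282.4 267.5] 18.1 [0.5793 0.3316 0.06  ]
t 6.78 p [0.4702 0.2621 0.0394] z [-0.0008 -0.0006] yaw 2.54 F [ 0.2666 -0.3284 -7.7829] M [-0.216   0.7886  0.029 ] op 0.012
side [282.1 267.6] 18.1 [0.5798 0.3322 0.06  ]
near_grip {'uv': [344.2, 259.0], 'score': 0.76}
far_grip {'uv': [234.0, 242.2], 'score': 0.72}
board {'uv': [288.5, 266.1], 'score': 0.87}
```

```bash
cat >> st.py <<'E'
def flow(c,img0,zoff):
    """LK-track board corners/far-bar features from reference image; print expected vs actual"""
    a=cv2.cvtColor(img0,cv2.COLOR_RGB2GRAY);b=cv2.cvtColor(c["img"],cv2.COLOR_RGB2GRAY)
    return a,b
E
python3 - <<'E'
from st import *
c=bot.camera("side")
a=cv2.cvtColor(cv2.imread("pics/side0.png"),cv2.COLOR_BGR2GRAY);b=cv2.cvtColor(c["img"],cv2.COLOR_RGB2GRAY)
ctr=np.array([.601,.265]);y=np.radians(2.55);Rz=np.array([[np.cos(y),-np.sin(y)],[np.sin(y),np.cos(y)]])
L={"far_bar+y":(.127,.06,.049),"far_bar-y":(.127,-.06,.049),"far+y corner":(.14,.12,.006),"near+y corner":(-.14,.12,.006),"near bar+y":(-.127,.06,.049)}
for n,p in L.items():
    P=np.r_[ctr+Rz@np.array(p[:2]),p[2]]
    u0=proj(c,P);u1=proj(c,P+[0,0,.01])
    m=np.zeros_like(a);cv2.circle(m,tuple(int(round(v)) for v in u0),9,255,-1)
    k=cv2.goodFeaturesToTrack(a,12,.05,2,mask=m)
    q,st,e=cv2.calcOpticalFlowPyrLK(a,b,k,None,winSize=(11,11),maxLevel=1)
    d=(q-k)[st.ravel()==1].reshape(-1,2);print(n,u0.round(1),"exp",(u1-u0).round(2),"got",np.median(d,0).round(2),len(d))
state();look(.06)
E
```

```text
far_bar+y [220.6 257.6] exp [-0.65 -3.78] got [-0.22 -2.39] 4
far_bar-y [245.5 227.6] exp [-0.47 -3.58] got [-12.93  14.86] 6
far+y corner [203.9 290. ] exp [-0.75 -3.7 ] got [-0.56 -1.4 ] 4
near+y corner [332.9 317.3] exp [-0.08 -3.87] got [ 4.41 -2.17] 4
near bar+y [335. 279.] exp [-0.06 -3.95] got [ 0.59 -3.63] 5
t 7.03 p [0.4705 0.2622 0.0395] z [-0.0003 -0.0003] yaw 2.54 F [-0.9026  0.0029 -6.7242] M [-0.2354  0.7092  0.0285] op 0.0117
side [280.6 267.3] 18.1 [0.5831 0.3322 0.06  ]
```

Request:
carry_out --angular '[[0,-0.003,0],[0,-0.0055,0],[0,-0.0055,0],[0,-0.0055,0]]' --offset '[[0,0,0],[0,0,0.002],[0,0,0.005],[0,0,0.008]]' --grip '[-1,-1,-1,-1]'

```text
time: 7.42
position: [0.4704, 0.2624, 0.0438]
tcp_rot: [0.691, 0.723, 0.006, 0.006]
wrist_force: [0.2, -0.0, -6.4]
opening: 0.0113
```

```bash
cat > tilt.py <<'E'
from st import *
from scipy.optimize import least_squares
# pose of board from side-camera: fit by tracking of reference patches through template matching
REF=cv2.imread("pics/side0.png")[:,:,::-1]
ctr=np.array([.601,.265,0]);R0=R.from_euler("z",2.55,degrees=True)
PTS=np.array([(.127,.058,.049),(.127,.0,.06),(.14,.12,.012),(.14,.08,.012),(-.14,.12,.012),(-.127,.06,.049),(0,.12,.012),(.08,.12,.012),(-.07,.12,.012)])
E
python3 - <<'E'
from st import *
state();c=look(.062);save(c,"s3");state();c=look(.062)
E
python3 -c "
import cv2
b=cv2.imread('pics/s3.png')[215:335,180:380];cv2.imwrite('pics/s3c.png',cv2.resize(b,(800,480),interpolation=cv2.INTER_CUBIC))"
```

```text
t 7.42 p [0.4704 0.2624 0.0438] z [ 0.0174 -0.0002] yaw 2.57 F [ 0.2241 -0.0465 -6.3697] M [-0.2187  0.824  -0.0183] op 0.0113
side [279.8 265.3] 18.1 [0.586  0.3292 0.062 ]
t 7.47 p [0.4708 0.2626 0.0441] z [0.0179 0.0002] yaw 2.56 F [ 0.4776  0.6139 -6.347 ] M [-0.2342  0.7129 -0.025 ] op 0.0114
side [279.8 265.2] 18.3 [0.5863 0.3288 0.062 ]
```

View pics/s3c.png

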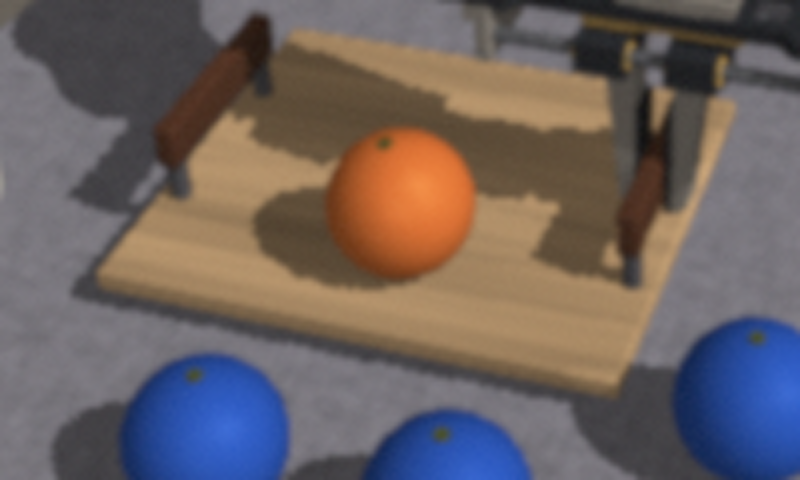

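Picture s3c shows the board lifted and intact. The orange is at crop (400,202) and now still, having crept a few mm before the pitch fix. Lifting on.

Request:
carry_out --angular '[[0,0,0],[0,0,0],[0.001,0,0],[0.001,0,0],[0.002,0,0],[0.002,0,0],[0.002,0,0],[0.002,0,0],[0.002,0,0],[0.002,0,0],[0.002,0,0],[0.002,0,0]]' --offset '[[0,0,0.003],[0,0,0.013],[0,0,0.027],[0,0,0.045],[0,0,0.065],[0,0,0.086],[0,0,0.107],[0,0,0.127],[0,0,0.145],[0,0,0.159],[0,0,0.169],[0,0,0.172]]' --grip '[-1,-1,-1,-1,-1,-1,-1,-1,-1,-1,-1,-1]'

```text
time: 8.52
position: [0.4711, 0.2626, 0.1306]
tcp_rot: [0.691, 0.723, 0.009, 0.004]
wrist_force: [-0.3, 1.7, -8.0]
opening: 0.0117
```

```bash
cat > go.py <<'E'
from st import *
s=state();z=s["position"][2]+.0205
c=look(z);c=look(z)
E
python3 go.py
```

```text
t 8.52 p [0.4711 0.2626 0.1306] z [0.0187 0.0068] yaw 2.53 F [-0.2528  1.7429 -7.9975] M [-0.2125  0.8151  0.0175] op 0.0117
side [277.1 229.5] 18.9 [0.5834 0.3316 0.1511]
side [277.2 229.6] 19.0 [0.5831 0.3319 0.1511]
```

Request:
carry_out --angular '[[0,0,0],[0,0,0],[0,0,0],[0,0,0],[0,0,0],[0,0,0],[0,0,0],[0,0,0],[0,0,0],[0,0,0],[0,0,0],[0,0,0]]' --offset '[[0,-0.0004,0],[0,-0.0016,0],[0,-0.0036,0],[0,-0.0064,0],[0,-0.01,0],[0,-0.0144,0],[0,-0.0196,0],[0,-0.0256,0],[0,-0.0324,0],[0,-0.04,0],[0,-0.0484,0],[0,-0.0576,0]]' --grip '[-1,-1,-1,-1,-1,-1,-1,-1,-1,-1,-1,-1]'

```text
time: 9.62
position: [0.4707, 0.2331, 0.1296]
tcp_rot: [0.691, 0.723, 0.008, 0.004]
wrist_force: [0.8, 0.4, -5.6]
opening: 0.0116
```

Request:
carry_out --angular '[[0,0,0],[0,0,0],[0,0,0],[0,0,0],[0,0,0],[0,0,0],[0,0,0],[0,0,0],[0,0,0],[0,0,0],[0,0,0],[0,0,0]]' --offset '[[0,-0.01,0],[0,-0.0208,0],[0,-0.0324,0],[0,-0.0448,0],[0,-0.058,0],[0,-0.072,0],[0,-0.0868,0],[0,-0.1024,0],[0,-0.1188,0],[0,-0.136,0],[0,-0.154,0],[0,-0.1728,0]]' --grip '[-1,-1,-1,-1,-1,-1,-1,-1,-1,-1,-1,-1]'

```text
time: 10.62
position: [0.4706, 0.1462, 0.1296]
tcp_rot: [0.691, 0.723, 0.008, 0.004]
wrist_force: [0.4, -0.9, -7.3]
opening: 0.0115
```

Request:
carry_out --angular '[[0,0,0],[0,0,0],[0,0,0],[0,0,0],[0,0,0],[0,0,0],[0,0,0],[0,0,0],[0,0,0],[0,0,0],[0,0,0],[0,0,0]]' --offset '[[0,-0.0196,0],[0,-0.04,0],[0,-0.0612,0],[0,-0.0832,0],[0,-0.106,0],[0,-0.1296,0],[0,-0.154,0],[0,-0.1792,0],[0,-0.2052,0],[0,-0.232,0],[0,-0.2596,0],[0,-0.288,0]]' --grip '[-1,-1,-1,-1,-1,-1,-1,-1,-1,-1,-1,-1]'

```text
time: 11.62
position: [0.4705, 0.0018, 0.1297]
tcp_rot: [0.691, 0.723, 0.008, 0.004]
wrist_force: [0.1, 0.1, -6.8]
opening: 0.0117
```

Request:
carry_out --angular '[[0,0,0],[0,0,0],[0,0,0],[0,0,0],[0,0,0],[0,0,0],[0,0,0],[0,0,0],[0,0,0],[0,0,0],[0,0,0],[0,0,0]]' --offset '[[0,-0.0284,0],[0,-0.056,0],[0,-0.0828,0],[0,-0.1088,0],[0,-0.134,0],[0,-0.1584,0],[0,-0.182,0],[0,-0.2048,0],[0,-0.2268,0],[0,-0.248,0],[0,-0.2684,0],[0,-0.288,0]]' --grip '[-1,-1,-1,-1,-1,-1,-1,-1,-1,-1,-1,-1]'

```text
time: 12.62
position: [0.4706, -0.1419, 0.1296]
tcp_rot: [0.691, 0.723, 0.008, 0.004]
wrist_force: [-0.1, -0.5, -6.9]
opening: 0.0115
```

Request:
carry_out --angular '[[0,0,0],[0,0,0],[0,0,0],[0,0,0],[0,0,0],[0,0,0],[0,0,0],[0,0,0],[0,0,0],[0,0,0],[0,0,0],[0,0,0]]' --offset '[[0,-0.0188,0],[0,-0.0368,0],[0,-0.054,0],[0,-0.0704,0],[0,-0.086,0],[0,-0.1008,0],[0,-0.1148,0],[0,-0.128,0],[0,-0.1404,0],[0,-0.152,0],[0,-0.1628,0],[0,-0.1728,0]]' --grip '[-1,-1,-1,-1,-1,-1,-1,-1,-1,-1,-1,-1]'

```text
time: 13.62
position: [0.4706, -0.2278, 0.1296]
tcp_rot: [0.691, 0.723, 0.008, 0.004]
wrist_force: [0.1, 0.5, -7.0]
opening: 0.0119
```

Request:
carry_out --angular '[[0,0,0],[0,0,0],[0,0,0],[0,0,0],[0,0,0],[0,0,0],[0,0,0],[0,0,0],[0,0,0],[0,0,0],[0,0,0],[0,0,0]]' --offset '[[0,-0.0092,0],[0,-0.0176,0],[0,-0.0252,0],[0,-0.032,0],[0,-0.038,0],[0,-0.0432,0],[0,-0.0476,0],[0,-0.0512,0],[0,-0.054,0],[0,-0.056,0],[0,-0.0572,0],[0,-0.0576,0]]' --grip '[-1,-1,-1,-1,-1,-1,-1,-1,-1,-1,-1,-1]'

```text
time: 14.62
position: [0.4707, -0.2561, 0.1296]
tcp_rot: [0.691, 0.723, 0.008, 0.004]
wrist_force: [0.1, 0.0, -6.3]
opening: 0.0114
```

Run:
```python
from st import *
s=state();z=s["position"][2]+.0205
c=look(z);save(c,"s4")
t=bot.camera("top");save(t,"t4")
hsv=cv2.cvtColor(t["img"],cv2.COLOR_RGB2HSV)
cu=cv2.inRange(hsv,(2,150,90),(16,255,255));print(cv2.boundingRect(cu))
look(z)
for n in ("near_grip","far_grip","board_mid","orange_center"):
    print(n,[(round(q["score"],2),np.round(q["uv"]),atz(t,q["uv"],z-.001)) for q in bot.pinpoint(t,n)[:2]])
im=cv2.imread("pics/t4.png")[70:310,330:570];im2=cv2.imread("pics/s4.png")[90:250,260:460]
cv2.imwrite("pics/c4.png",np.hstack([cv2.resize(im,(400,400)),cv2.resize(im2,(400,320),interpolation=2) if 0 else cv2.resize(im2,(400,400))]))
```

```text
t 14.62 p [ 0.4707 -0.2561  0.1296] z [0.0173 0.0062] yaw 2.54 F [ 0.0936  0.01   -6.3236] M [-0.2557  0.806  -0.0367] op 0.0114
side [356.9 132.3] 12.3 [ 0.5805 -0.1886  0.1501]
(362, 167, 88, 73)
side [357.  132.3] 12.4 [ 0.5803 -0.1891  0.1501]
near_grip [(0.76, array([464., 225.]), array([ 0.4708, -0.2536,  0.1491]))]
far_grip [(0.93, array([451., 130.]), array([ 0.7122, -0.2424,  0.1491]))]
board_mid [(0.69, array([462., 173.]), array([ 0.5986, -0.2603,  0.1491]))]
orange_center [(0.95, array([178., 222.]), array([0.4852, 0.4356, 0.1491])), (0.85, array([179., 179.]), array([0.5895, 0.4385, 0.1491]))]
```

View pics/c4.png

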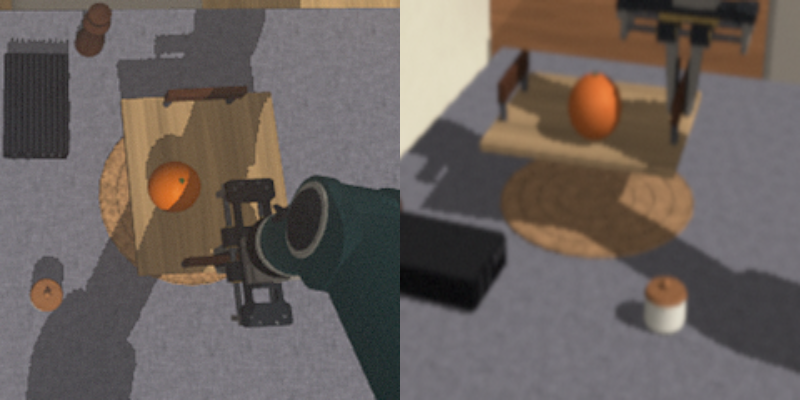

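The orange rode along undisturbed, now over the mat at crop-left (174,187). Next I measure the board centre and work out the first tilt pulse.

Run:
```python
from st import *
t=bot.camera("top")
k=400/240
C={"+x+y":(122,98),"+x-y":(270,93),"-x+y":(140,276)}
p={n:atz(t,(330+u/k,70+v/k),.112) for n,(u,v) in C.items()}
for n in p: print(n,p[n])
print("centre",(p["+x-y"]+p["-x+y"])/2, "len",np.linalg.norm(p["+x+y"]-p["-x+y"]),np.linalg.norm(p["+x+y"]-p["+x-y"]))
o=cv2.inRange(cv2.cvtColor(t["img"],cv2.COLOR_RGB2HSV),(2,185,60),(14,255,255));o[:,:400]=0;o[:150]=0;o[220:]=0;o[:,470:]=0
kk=max(cv2.findContours(o,0,2)[0],key=cv2.contourArea);print(cv2.minEnclosingCircle(kk),atz(t,cv2.minEnclosingCircle(kk)[0],.15))
print(atz(t,(330+174/k,70+187/k),.15))
state();c=look(.15)
```

```text
+x+y [ 0.7307 -0.1298  0.112 ]
+x-y [ 0.7372 -0.366   0.112 ]
-x+y [ 0.4488 -0.1415  0.112 ]
centre [ 0.593  -0.2537  0.112 ] len 0.2821267481352556 0.23629856186320153
((433.15167236328125, 182.18539428710938), 14.214799880981445) [ 0.5764 -0.187   0.15  ]
[ 0.5763 -0.1901  0.15  ]
t 15.02 p [ 0.4707 -0.256   0.1296] z [0.0174 0.0062] yaw 2.55 F [ 0.0231 -0.9895 -8.2073] M [-0.2283  0.851   0.0016] op 0.0112
side [357.  132.5] 12.5 [ 0.5797 -0.1874  0.15  ]
```

Request:
carry_out --angular '[[0.005,0.0013,0],[0.0095,0.0025,0],[0.0095,0.0025,0],[0.0095,0.0025,0],[0.0095,0.0025,0],[0.0095,0.0025,0],[0.005,0.0012,0],[0,0,0]]' --offset '[[0,0,0],[0,0,0],[0,0,0],[0,0,0],[0,0,0],[0,0,0],[0,0,0],[0,0,0]]' --grip '[-1,-1,-1,-1,-1,-1,-1,-1]'

```text
time: 15.73
position: [0.4706, -0.2562, 0.1295]
tcp_rot: [0.691, 0.722, 0.008, 0.005]
wrist_force: [-1.1, 0.7, -7.9]
opening: 0.0117
```

Run:
```python
from st import *
state()
for i in range(6): look(.15)
state()
```

```text
t 15.73 p [ 0.4706 -0.2562  0.1295] z [0.0177 0.0051] yaw 2.51 F [-1.0865  0.6544 -7.9349] M [-0.1507  0.8308  0.0278] op 0.0117
side [359.1 129.1] 12.1 [ 0.5816 -0.2142  0.15  ]
side [359.7 128.9] 12.1 [ 0.5803 -0.2157  0.15  ]
side [359.7 128.5] 12.0 [ 0.5811 -0.219   0.15  ]
side [359.9 128.2] 11.9 [ 0.5811 -0.2212  0.15  ]
side [360.6 127.8] 11.9 [ 0.5803 -0.225   0.15  ]
side [360.8 127.4] 11.9 [ 0.5805 -0.2278  0.15  ]
t 16.03 p [ 0.4707 -0.256   0.1297] z [0.0174 0.0061] yaw 2.55 F [ 0.1917 -0.2393 -7.0241] M [-0.0648  0.7343 -0.0298] op 0.0115
```

Run:
```python
from st import *
for i in range(5): look(.15)
s=state()
```

```text
side [361.  127.4] 12.0 [ 0.58   -0.2284  0.15  ]
side [361.8 127. ] 12.0 [ 0.5787 -0.2321  0.15  ]
side [361.8 126.8] 12.0 [ 0.5792 -0.2335  0.15  ]
side [362.1 126.6] 12.0 [ 0.5786 -0.2349  0.15  ]
side [362.5 126.2] 12.3 [ 0.5785 -0.2385  0.15  ]
t 16.28 p [ 0.4707 -0.2561  0.1296] z [0.0173 0.0063] yaw 2.53 F [-0.2347 -0.0587 -7.044 ] M [-0.1231  0.7481 -0.0204] op 0.0118
```

Request:
carry_out --angular '[[-0.002,0.004,0],[-0.002,0.007,0],[-0.002,0.007,0],[-0.002,0.007,0],[-0.002,0.007,0],[-0.002,0.004,0],[-0.001,0,0]]' --offset '[[0,0,0],[0,0,0],[0,0,0],[0,0,0],[0,0,0],[0,0,0],[0,0,0]]' --grip '[-1,-1,-1,-1,-1,-1,-1]'

```text
time: 16.87
position: [0.4708, -0.2558, 0.1295]
tcp_rot: [0.691, 0.723, 0.008, 0.005]
wrist_force: [0.4, 0.1, -6.8]
opening: 0.012
```

Run:
```python
from st import *
state()
for i in range(6): look(.15)
s=state()
```

```text
t 16.87 p [ 0.4708 -0.2558  0.1295] z [0.0183 0.0034] yaw 2.57 F [ 0.3505  0.0711 -6.7625] M [-0.0678  0.6566  0.0191] op 0.012
side [362.1 125.6] 12.0 [ 0.5808 -0.2425  0.15  ]
side [362.5 125.9] 12.1 [ 0.5792 -0.2411  0.15  ]
side [362.4 126. ] 12.1 [ 0.5792 -0.2402  0.15  ]
side [362.  125.7] 12.0 [ 0.5811 -0.2424  0.15  ]
side [362.5 125.9] 12.2 [ 0.5792 -0.2408  0.15  ]
side [362.2 125.6] 12.1 [ 0.5807 -0.2432  0.15  ]
t 17.17 p [ 0.4706 -0.2562  0.1297] z [0.0174 0.003 ] yaw 2.53 F [ 0.4394 -0.3565 -7.4293] M [-0.0616  0.7491 -0.0272] op 0.0119
```

Request:
carry_out --angular '[[0.003,0.006,0],[0.006,0.011,0],[0.006,0.011,0],[0.006,0.011,0],[0.003,0.006,0],[0,0.001,0],[0,0.001,0],[0,0.001,0],[0,0.001,0],[0,0.001,0]]' --offset '[[0,0,0],[0,0,0],[0,0,0],[0,0,0],[0,0,0],[0,0,0],[0,0,0],[0,0,0],[0,0,0],[0,0,0]]' --grip '[-1,-1,-1,-1,-1,-1,-1,-1,-1,-1]'

```text
time: 18.0
position: [0.4707, -0.2561, 0.1297]
tcp_rot: [0.691, 0.723, 0.006, 0.004]
wrist_force: [-0.4, -0.4, -7.9]
opening: 0.0114
```

Run:
```python
from st import *
state()
for i in range(6): c=look(.15)
t=bot.camera("top");k=400/240
o=cv2.inRange(cv2.cvtColor(t["img"],cv2.COLOR_RGB2HSV),(2,185,60),(14,255,255));o[:,:400]=0;o[:150]=0;o[220:]=0;o[:,490:]=0
kk=max(cv2.findContours(o,0,2)[0],key=cv2.contourArea);e=cv2.minEnclosingCircle(kk);print(e,atz(t,e[0],.15))
save(t,"t5");cv2.imwrite("pics/t5c.png",cv2.resize(t["img"][100:260,370:530,::-1],(800,600) if 0 else (600,600)))
state()
```

```text
t 18.0 p [ 0.4707 -0.2561  0.1297] z [0.0144 0.0029] yaw 2.54 F [-0.3515 -0.4009 -7.8935] M [-0.0344  0.8486 -0.0136] op 0.0114
side [357.8 123.5] 11.9 [ 0.5977 -0.2557  0.15  ]
side [357.9 123.3] 12.0 [ 0.5978 -0.2569  0.15  ]
side [357.6 123.1] 12.0 [ 0.5991 -0.2583  0.15  ]
side [358.3 123.7] 12.1 [ 0.5961 -0.2547  0.15  ]
side [358.  123.3] 12.0 [ 0.5975 -0.2569  0.15  ]
side [357.1 123.1] 12.1 [ 0.6006 -0.2585  0.15  ]
((457.5, 182.25), 4.77634334564209) [ 0.5757 -0.2471  0.15  ]
t 18.35 p [ 0.4707 -0.256   0.1295] z [0.0141 0.0032] yaw 2.54 F [ 0.5304 -0.5351 -7.4594] M [-0.066   0.7978  0.0167] op 0.0119
```

View pics/t5c.png

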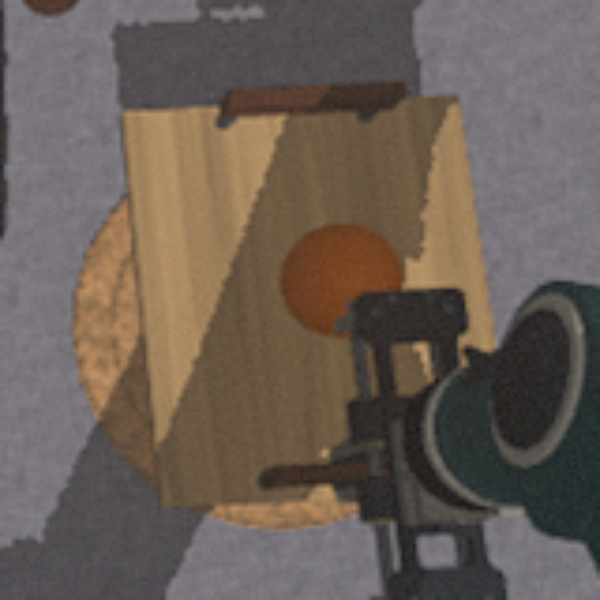

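Run:
```python
from st import *
s=state();c=look(.15);t=bot.camera("top")
g=lambda u,v,z:atz(t,(370+u/3.75,100+v/3.75),z)
a,b=g(457,97,.112),g(160,508,.112)
print("board",(a+b)/2,"orange",g(342,284,.15))
w=bot.camera("wrist");save(w,"w5")
for n in("board_mid","orange_center"):
    for cc in(t,w): print(n,[(round(q["score"],2),np.round(q["uv"]),atz(cc,q["uv"],.15)) for q in bot.pinpoint(cc,n)[:2]])
uv,r=fit(w);print(uv,r,atz(w,uv,.15))
```

```text
t 18.35 p [ 0.4707 -0.256   0.1295] z [0.0141 0.0032] yaw 2.54 F [ 0.5304 -0.5351 -7.4594] M [-0.066   0.7978  0.0167] op 0.0119
side [357.8 123.4] 11.8 [ 0.598  -0.2565  0.15  ]
board [ 0.5931 -0.2519  0.112 ] orange [ 0.5921 -0.2577  0.15  ]
board_mid [(0.68, array([461., 172.]), array([ 0.6007, -0.2574,  0.15  ]))]
board_mid []
orange_center [(0.97, array([459., 175.]), array([ 0.5948, -0.2515,  0.15  ])), (0.9, array([177., 222.]), array([0.4827, 0.4358, 0.15  ]))]
orange_center [(0.61, array([538., 246.]), array([ 0.5984, -0.2502,  0.15  ]))]
(546.0, 248.0) 83.38475036621094 [ 0.6033 -0.2514  0.15  ]
```

View pics/w5.png

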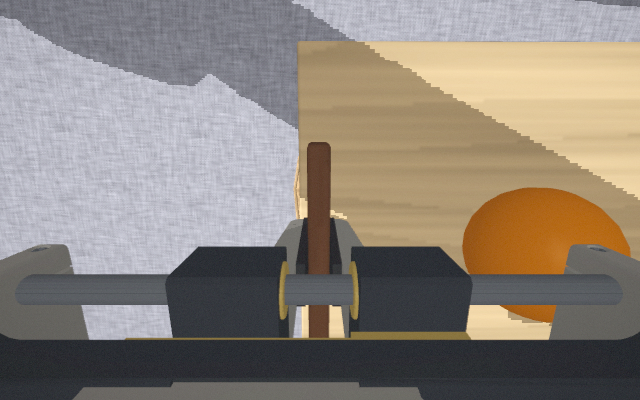

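The wrist picture shows the grip square on the bar and the orange (about 546,255) clear of the gripper. All views put the orange within ~6 mm of the board centre, and it is at rest. Now I hold.

Request:
carry_out --angular '[[0,0,0],[0,0,0],[0,0,0],[0,0,0],[0,0,0],[0,0,0],[0,0,0],[0,0,0],[0,0,0],[0,0,0],[0,0,0],[0,0,0]]' --offset '[[0,0,0],[0,0,0],[0,0,0],[0,0,0],[0,0,0],[0,0,0],[0,0,0],[0,0,0],[0,0,0],[0,0,0],[0,0,0],[0,0,0]]' --grip '[-1,-1,-1,-1,-1,-1,-1,-1,-1,-1,-1,-1]'

```text
time: 19.7
position: [0.4707, -0.256, 0.1296]
tcp_rot: [0.691, 0.723, 0.006, 0.004]
wrist_force: [-0.0, 0.4, -7.3]
opening: 0.0118
```

Request:
carry_out --angular '[[0,0,0],[0,0,0],[0,0,0],[0,0,0],[0,0,0],[0,0,0],[0,0,0],[0,0,0],[0,0,0],[0,0,0],[0,0,0],[0,0,0]]' --offset '[[0,0,0],[0,0,0],[0,0,0],[0,0,0],[0,0,0],[0,0,0],[0,0,0],[0,0,0],[0,0,0],[0,0,0],[0,0,0],[0,0,0]]' --grip '[-1,-1,-1,-1,-1,-1,-1,-1,-1,-1,-1,-1]'

```text
time: 20.7
position: [0.4707, -0.2561, 0.1296]
tcp_rot: [0.691, 0.723, 0.006, 0.004]
wrist_force: [0.2, 0.0, -7.3]
opening: 0.0117
```

Run:
```python
from st import *
s=state();c=look(.15);look(.15)
for n in("near_grip","far_grip"):
    for q in bot.pinpoint(c,n)[:1]:
        p,d=ray(c,q["uv"]); P=p+d*((.4707 if n[0]=="n" else .7245)-p[0])/d[0]; print(n,q["score"],P)
```

```text
t 20.7 p [ 0.4707 -0.2561  0.1296] z [0.0142 0.0031] yaw 2.54 F [ 0.1964  0.0128 -7.3044] M [-0.1129  0.8093 -0.0108] op 0.0117
side [357.8 123.4] 11.8 [ 0.598  -0.2566  0.15  ]
side [357.6 123.4] 11.9 [ 0.5986 -0.2565  0.15  ]
near_grip 0.75 [0.4707 0.1872 0.3234]
far_grip 0.8 [ 0.7245 -0.2569  0.1474]
```

The orange is still, and the far bar's height (0.147 against 0.149 expected) says the board is level. Holding on.

Request:
carry_out --angular '[[0,0,0],[0,0,0],[0,0,0],[0,0,0],[0,0,0],[0,0,0],[0,0,0],[0,0,0],[0,0,0],[0,0,0],[0,0,0],[0,0,0]]' --offset '[[0,0,0],[0,0,0],[0,0,0],[0,0,0],[0,0,0],[0,0,0],[0,0,0],[0,0,0],[0,0,0],[0,0,0],[0,0,0],[0,0,0]]' --grip '[-1,-1,-1,-1,-1,-1,-1,-1,-1,-1,-1,-1]'

```text
time: 21.9
position: [0.4707, -0.256, 0.1296]
tcp_rot: [0.691, 0.723, 0.006, 0.004]
wrist_force: [-0.3, 0.1, -6.8]
opening: 0.0119
```

Request:
carry_out --angular '[[0,0,0],[0,0,0],[0,0,0],[0,0,0],[0,0,0],[0,0,0],[0,0,0],[0,0,0],[0,0,0],[0,0,0],[0,0,0],[0,0,0]]' --offset '[[0,0,0],[0,0,0],[0,0,0],[0,0,0],[0,0,0],[0,0,0],[0,0,0],[0,0,0],[0,0,0],[0,0,0],[0,0,0],[0,0,0]]' --grip '[-1,-1,-1,-1,-1,-1,-1,-1,-1,-1,-1,-1]'

```text
time: 22.9
position: [0.4707, -0.256, 0.1296]
tcp_rot: [0.691, 0.723, 0.006, 0.004]
wrist_force: [0.2, 0.3, -7.4]
opening: 0.0116
```

Request:
carry_out --angular '[[0,0,0],[0,0,0],[0,0,0],[0,0,0],[0,0,0],[0,0,0],[0,0,0],[0,0,0],[0,0,0],[0,0,0],[0,0,0],[0,0,0]]' --offset '[[0,0,0],[0,0,0],[0,0,0],[0,0,0],[0,0,0],[0,0,0],[0,0,0],[0,0,0],[0,0,0],[0,0,0],[0,0,0],[0,0,0]]' --grip '[-1,-1,-1,-1,-1,-1,-1,-1,-1,-1,-1,-1]'

```text
time: 23.9
position: [0.4706, -0.256, 0.1296]
tcp_rot: [0.691, 0.723, 0.006, 0.004]
wrist_force: [-0.7, 0.3, -8.1]
opening: 0.0112
```

Request:
carry_out --angular '[[0,0,0],[0,0,0],[0,0,0],[0,0,0],[0,0,0],[0,0,0],[0,0,0],[0,0,0],[0,0,0],[0,0,0],[0,0,0],[0,0,0]]' --offset '[[0,0,0],[0,0,0],[0,0,0],[0,0,0],[0,0,0],[0,0,0],[0,0,0],[0,0,0],[0,0,0],[0,0,0],[0,0,0],[0,0,0]]' --grip '[-1,-1,-1,-1,-1,-1,-1,-1,-1,-1,-1,-1]'

```text
time: 24.9
position: [0.4707, -0.2561, 0.1296]
tcp_rot: [0.691, 0.723, 0.006, 0.004]
wrist_force: [0.3, 0.7, -7.7]
opening: 0.0117
```

Request:
carry_out --angular '[[0,0,0],[0,0,0],[0,0,0],[0,0,0],[0,0,0],[0,0,0],[0,0,0],[0,0,0],[0,0,0],[0,0,0],[0,0,0],[0,0,0]]' --offset '[[0,0,0],[0,0,0],[0,0,0],[0,0,0],[0,0,0],[0,0,0],[0,0,0],[0,0,0],[0,0,0],[0,0,0],[0,0,0],[0,0,0]]' --grip '[-1,-1,-1,-1,-1,-1,-1,-1,-1,-1,-1,-1]'

```text
time: 25.9
position: [0.4706, -0.256, 0.1296]
tcp_rot: [0.691, 0.723, 0.006, 0.004]
wrist_force: [-0.4, 0.0, -7.2]
opening: 0.0115
```

Run:
```python
from st import *
s=state();c=look(.15);look(.15)
a=cv2.imread("pics/side0.png")[:,:,::-1].astype(int)
d=np.abs(c["img"].astype(int)-a).sum(2)
for n,z in(("salt",0),("router",0)):
    print(n,[(round(q["score"],2),np.round(q["uv"]),atz(c,q["uv"],z)) for q in bot.pinpoint(c,n)[:1]])
print("salt/router mean change",d[200:224,382:404].mean(),d[175:212,238:314].mean())
print(bot.job_done())
```

```text
t 25.9 p [ 0.4706 -0.256   0.1296] z [0.0141 0.0031] yaw 2.55 F [-0.3674  0.006  -7.1696] M [-0.0599  0.8168  0.0111] op 0.0115
side [357.8 123.2] 11.9 [ 0.5984 -0.258   0.15  ]
side [357.6 123.1] 12.0 [ 0.5991 -0.2582  0.15  ]
salt [(0.84, array([390., 222.]), array([0.4319, 0.0061, 0.    ]))]
router [(0.58, array([275., 203.]), array([0.7521, 0.0125, 0.    ]))]
salt/router mean change 7.973484848484849 8.379800853485063
the job is handed in; nothing more can be done
None
```

I picked the board up by its near handle and carried it over the placemat. Two main tilt pulses, with a small correction between them, brought the orange to the middle. I then held the board still for about 7.5 s and handed the job in at about 26 s, still holding it.

- **Orange:** it sat within about 6 mm of the board's centre in the top, side and wrist views. The side view shifted about 1.5 mm over the hold, which is within its noise. Neither the orange nor the blue balls were touched.
- **Board position:** its centre is within about 5 mm of the mat's centre, and its underside is about 10 cm above the table.
- **Level:** the tool is pitched about 0.014 rad on purpose, to offset the sag at the grip. The orange stayed at rest, and the far bar's height in the side view suggests about 0.006 rad of remaining tilt. I had no direct tilt reading.
- **Router and salt cellar:** the side picture in their areas hardly changed from the start. The network placed both 1–2 cm off its first report, which I take as its own scatter.
- **Disagreements:** the top camera and the arm's kinematics differ by about 5 mm on the board's x centre. Right after lifting, the far end sagged and the orange crept about 7 mm before I corrected the pitch.

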